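Count along the divider rack and push the bush into the third gap

TASK

Start at the end of the divider rack where the tall post stands and run a fingertip along the steel rail on top, touching it over the first gap, then the second, then the third, and stop there without touching the rail beyond the third. Only then push the loose bush that stands in front of the rack, upright along the bench, into that third gap until it is fully home against the back board, and move clear. Do not lift or tip the bush, and leave everything else where it is.

Things in the scene. Friction and masses are not known exactly. Their poses are not given: they have to be found in the camera images.
- rack: Rack fixed on the bench, which is its floor: 7 dividers 4 mm thick, 45 high, reach 36 mm forward of a grey back board (12 thick, 60 high); six gaps a-f, 50 mm wide, open in front and above. Origin: bench level, mid-length, front face of board; x into the gaps, y left along the rack. Gap centres y = 135, 81, 27, -27, -81, -135 mm. A bush fully home has its centre at x = -19 mm.
- post: Tall steel post, 100 mm high, 34 mm across at its base, fixed to the bench at one end of the rack, 187 mm from the rack's middle; it marks the end from which gaps are counted, and may be at either end. Origin at the centre of its underside.
- foot: Low steel stub, 22 mm high, 34 mm across, fixed to the bench at the other end of the rack. Origin at the centre of its underside.
- bush: The bush to be put away: an upright spool of steel with two black rubber flanges, 38 mm across and 52 mm high, about 0.25 kg, standing loose on the bench in front of the rack. Origin at the centre of its underside, z along its axis.
- bead_a: Bead a: the stretch of rail over gap a, number 1 counted from the rack's left (+y) end. The rail is a rigid 12 mm round steel bar along the top of the back board, with a narrow neck in line with each divider: one 54 mm bead to each gap. Origin on top of the bead at its middle, 72 mm above the bench, 6 mm behind the board's front face; axes as the rack's.
- bead_b: Bead b: the stretch of rail over gap b, number 2 counted from the rack's left (+y) end. The rail is a rigid 12 mm round steel bar along the top of the back board, with a narrow neck in line with each divider: one 54 mm bead to each gap. Origin on top of the bead at its middle, 72 mm above the bench, 6 mm behind the board's front face; axes as the rack's.
- bead_c: Bead c: the stretch of rail over gap c, number 3 counted from the rack's left (+y) end. The rail is a rigid 12 mm round steel bar along the top of the back board, with a narrow neck in line with each divider: one 54 mm bead to each gap. Origin on top of the bead at its middle, 72 mm above the bench, 6 mm behind the board's front face; axes as the rack's.
- bead_d: Bead d: the stretch of rail over gap d, number 4 counted from the rack's left (+y) end. The rail is a rigid 12 mm round steel bar along the top of the back board, with a narrow neck in line with each divider: one 54 mm bead to each gap. Origin on top of the bead at its middle, 72 mm above the bench, 6 mm behind the board's front face; axes as the rack's.
- bead_e: Bead e: the stretch of rail over gap e, number 5 counted from the rack's left (+y) end. The rail is a rigid 12 mm round steel bar along the top of the back board, with a narrow neck in line with each divider: one 54 mm bead to each gap. Origin on top of the bead at its middle, 72 mm above the bench, 6 mm behind the board's front face; axes as the rack's.
- bead_f: Bead f: the stretch of rail over gap f, number 6 counted from the rack's left (+y) end. The rail is a rigid 12 mm round steel bar along the top of the back board, with a narrow neck in line with each divider: one 54 mm bead to each gap. Origin on top of the bead at its middle, 72 mm above the bench, 6 mm behind the board's front face; axes as the rack's.
- spare_bush: bystander: a bush of the same make, already standing in gap a. To be left alone.
- spacer: bystander: steel ring, 36 mm across, 22 mm high, standing in gap e. To be left alone.
- hammer: bystander: hammer lying on the bench, 270 mm long. To be left alone.
- wrench: bystander: wrench lying on the bench, 190 mm long. To be left alone.
- screwdriver: bystander: screwdriver lying on the bench, 200 mm long. To be left alone.
- socket: bystander: deep steel socket standing on end, 28 mm across, 62 mm high. To be left alone.
- grease: bystander: steel grease tin standing, 66 mm across, 65 mm high. To be left alone.
Things that resemble listed ones, but are neither listed nor needed, are in the scene too. Leave any red look-alike of the bush alone.

How it is judged:
On the way, in this order (a step that is already met when the one before it is completed fails the run):
1. a fingertip touches the rail over the first gap from the post, the bush not yet pushed (((y of post in the frame of rack above 0 m and contact force between the fingers and bead_a above 0.4 N) or (y of post in the frame of rack below 0 m and contact force between the fingers and bead_f above 0.4 N)) and distance of bush from where it was at the start of the episode below 0.02 m), for 0.04 s.
2. a fingertip touches the rail over the second gap from the post, the bush not yet pushed (((y of post in the frame of rack above 0 m and contact force between the fingers and bead_b above 0.4 N) or (y of post in the frame of rack below 0 m and contact force between the fingers and bead_e above 0.4 N)) and distance of bush from where it was at the start of the episode below 0.02 m), for 0.04 s.
3. a fingertip touches the rail over the third gap from the post, the bush not yet pushed (((y of post in the frame of rack above 0 m and contact force between the fingers and bead_c above 0.4 N) or (y of post in the frame of rack below 0 m and contact force between the fingers and bead_d above 0.4 N)) and distance of bush from where it was at the start of the episode below 0.02 m), for 0.04 s.
4. the bush is fully home in the third gap from the post (((y of post in the frame of rack above 0 m and (y of bush in the frame of rack between 0.016 and 0.038 m and x of bush in the frame of rack above -0.025 m and angle between bush's own z axis and vertical below 0.1 rad and height (world z) of bush below 0.004 m)) or (y of post in the frame of rack below 0 m and (y of bush in the frame of rack between -0.038 and -0.016 m and x of bush in the frame of rack above -0.025 m and angle between bush's own z axis and vertical below 0.1 rad and height (world z) of bush below 0.004 m)))), for 0.2 s.
At the end, for the whole second after the job is handed in: the bush stands upright (within 0.1 rad) on the bench in the third gap counted from the post, its centre no more than 6 mm short of fully home against the back board and between that gap's dividers, at rest (((y of post in the frame of rack above 0 m and (y of bush in the frame of rack between 0.016 and 0.038 m and x of bush in the frame of rack above -0.025 m and angle between bush's own z axis and vertical below 0.1 rad and height (world z) of bush below 0.004 m)) or (y of post in the frame of rack below 0 m and (y of bush in the frame of rack between -0.038 and -0.016 m and x of bush in the frame of rack above -0.025 m and angle between bush's own z axis and vertical below 0.1 rad and height (world z) of bush below 0.004 m))) and linear speed of bush below 0.02 m/s); the robot touches nothing.
It fails at once if the rail is touched beyond the third gap ((y of post in the frame of rack above 0 m and (contact force between the fingers and bead_d above 0.4 N or contact force between the fingers and bead_e above 0.4 N or contact force between the fingers and bead_f above 0.4 N)) or (y of post in the frame of rack below 0 m and (contact force between the fingers and bead_c above 0.4 N or contact force between the fingers and bead_b above 0.4 N or contact force between the fingers and bead_a above 0.4 N))).
It fails at once if the bush is lifted off the bench (height (world z) of bush above 0.015 m).
It fails at once if the bush is tipped (angle between bush's own z axis and vertical above 0.5 rad).
It fails at once if a bystander is moved more than 15 mm (distance of any of spare_bush, spacer, hammer, wrench, screwdriver, socket, grease from where it was at the start of the episode above 0.015 m).
It also fails if it takes over 72 s, if anything falls off the work surface, if the arm or the gripper's body presses on something with over 40 N, if the wrist force passes 120 N, or if a joint passes its speed limit or range.

ROBOT

A 6-joint arm with a two-finger parallel gripper is mounted at the origin on the work surface. World frame = base frame: x ahead of the robot, y to its left, z up, the work surface at z = 0. Lengths are in m, angles in rad, forces in N, time in s.
With the tool pointing down it reaches from about 0.375 to 0.9 m from the base axis. Payload 3.1 kg.
Tool frame: the origin (TCP) lies at the very end of the fingers, on their centre line; the grasp point (between the pads) lies 19 mm behind it; z points along the fingers, y is the direction in which the jaws open and shut (so a half turn about z gives the same grasp; the last joint's range is limited). The gripper opens to 87 mm and grips with 3 to 60 N. Pads are 19 mm wide; open, the fingers measure 117 mm over their backs; the gripper's body (75 mm by 190 mm) begins 51 mm behind the grasp point.
Start: joints at [1.05, 0.527, 1.433, -0, 1.181, -0.178], TCP at [0.209, 0.589, 0.223] pointing down, gripper open.
Joint ranges: [-3.08, 3.08], [-0.75, 2.2], [0.22, 2.44], [-1.43, 4.57], [0, 2.65], [-2.85, 2.85]. Speed limits (rad/s): [2.79, 2.79, 3.14, 3.14, 3.14, 3.14].

INTERFACE

Orientations are given as a unit quaternion [x, y, z, w].
In Python, from workcell import readout, cams, bot gives the robot as it stands.
- The arm moves only by the tool carry_out, never from a script. Its arguments are lists of equal length, an entry for each row: "dp": the shift along the tool's x, y, z in m, a list of three; "twist": the turn, a rotation vector about the tool's x, y, z in rad, a list of three. A call has 1 to 10 rows; each row shifts and turns the commanded pose from where the row before left it, along the tool's axes as they then stand; what a row does not reach is not made up. A row lasts 1/8 s, in which the tool goes at most 62.5 mm and 10.7 degrees, less where a joint would pass 70% of its speed; a pose out of reach is approached as far as the arm can. A call with a gripper value outside its range is refused whole. "grip" is the finger opening in m, from 0 to 0.087, set as the call begins (left out, the last holds). The fingers move at their own pace and stop on an object; "force" is the grip in N (left out, the last holds). Time passes only in rows, so rows that do not move let the fingers close. It gives the time, the measured TCP pose, the force and the opening at its end, in the units of the state.
- readout.read_state(): the state, without advancing time (a new reading comes with each control period).
- cams.capture(name): name is "scene" or "top"; returns the picture (480x640x3 uint8, red, green, blue); there is no depth.
- cams.camera_model(name): a dict with "mtx" (3x3 intrinsics, pixels), "k1" (the pictures are not rectified: a ray, as slopes to the right and down, at radius r is drawn at 1 + k1 r^2 times it, then the intrinsics apply), "eye" and "orientation" of the camera in the world. Camera axes: x right, y down, z forward; pixel columns grow to the right and rows downward; lengths in m; the calibration is good to about 2 mm. A picture is of the moment at which its call begins. camera_model takes no time and is no camera call.
- bot.hand_in(): hands the job in, once; it reports no verdict.
The state is a dict: "time": time; "joint_pos": joint angles; "qd": joint speeds; "tau": joint torques, N m; "ee_pos": TCP position; "tcp_rot": TCP orientation; "ft_force": force on the tool from outside, world axes, zero at the start; "moment": the same for the moment, N m; "grip_width": finger opening in m.
Only numpy, scipy, OpenCV 4.12 (cv2) and the standard library are available. Lean on these libraries where they do the work, as an engineer would, in place of code of your own. Each camera call takes 0.05 s, during which the arm holds its last target.

## Working session

There is one attempt and no reset: what is moved stays moved. The work goes in short steps, Python scripts to look and compute and a tool call to move; the robot and the scene stay as the last step left them, time stands still between calls to the robot, and variables do not carry over. Pictures are saved under pics/ and viewed, and the job is handed in when it is done.

Besides the shell and the picture viewer there is one more tool, called after "Emit:" as name(argument=value, ...) on one line, values as JSON. carry_out: Moves the arm, as the interface text tells. Its arguments: {"type":"object","properties":{"dp":{"type":"array"},"twist":{"type":"array"},"grip":{"type":"number"},"force":{"type":"number"}},"required":["dp","twist"]}

```bash
ls; mkdir -p pics; python3 - <<'E'
from workcell import readout,cams,bot
import cv2
for n in("scene","top"):
    im=cams.capture(n); cv2.imwrite(f"pics/{n}0.png",im[:,:,::-1]); m=cams.camera_model(n); print(n,m)
print(readout.read_state())
E
```

```text
pics
scene {'mtx': array([[460.91927769,   0.        , 323.21831535],
       [  0.        , 460.91927769, 239.58459087],
       [  0.        ,   0.        ,   1.        ]]), 'k1': 0.015816298659938596, 'eye': array([1.3095933 , 0.18831306, 0.66586786]), 'orientation': array([ 0.54277175,  0.70782496, -0.36338008, -0.26895643])}
top {'mtx': array([[454.58474251,   0.        , 317.69352631],
       [  0.        , 454.58474251, 238.2583874 ],
       [  0.        ,   0.        ,   1.        ]]), 'k1': -0.009797691710583688, 'eye': array([ 0.32647758, -0.0153299 ,  1.18303078]), 'orientation': array([-0.66078181,  0.7436914 , -0.07697063,  0.06607585])}
{'time': 0.1, 'joint_pos': array([ 1.05051194e+00,  5.28396908e-01,  1.43376019e+00,  1.12198666e-05,
        1.18139458e+00, -1.78515406e-01]), 'qd': array([-0.0009842 , -0.00200941, -0.00278757, -0.00037954,  0.00166535,
        0.00016483]), 'tau': array([-4.40433869e-04, -4.40988994e+01, -1.77151376e+01,  6.34577125e-02,
        5.33505587e-02, -5.68507085e-05]), 'ee_pos': array([0.20912096, 0.58828597, 0.22165937]), 'tcp_rot': array([ 1.70056047e-01,  9.85433905e-01, -9.18553469e-04, -3.40195135e-04]), 'ft_force': array([-0.27143166, -0.86143822, -0.31785932]), 'moment': array([ 0.00436936, -0.0273062 , -0.02194235]), 'grip_width': 0.08645590450257366}
```

View pics/scene0.png

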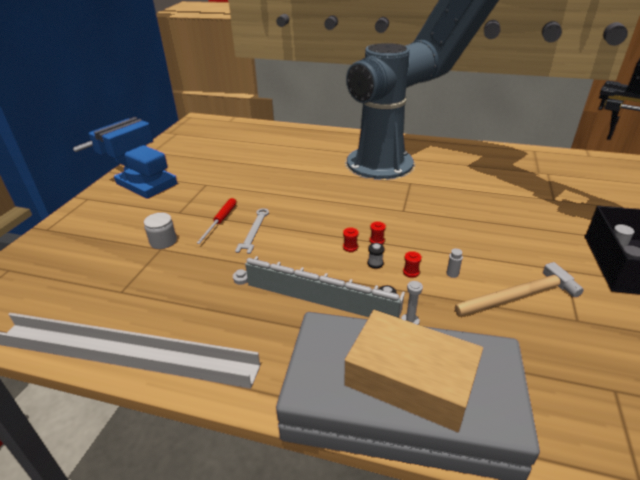

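View pics/top0.png

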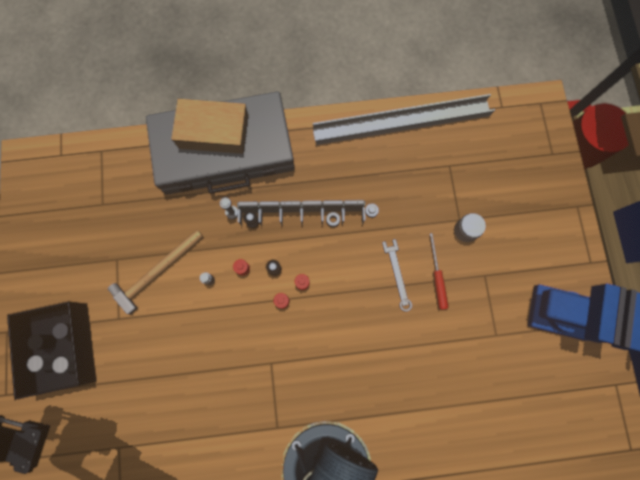

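The post is at the left (+y) end in the top view at (226,204), the foot at (372,210). Candidates for the bush are:
- the black one at top (274,268) / scene (376,255)
- the spare in gap a at top (252,217)
- red look-alikes at top (241,267), (302,283) and (281,301)
- the socket at (207,279)

I choose the black one at (274,268) and will check it in a close crop.

```bash
cat > h.py <<'E'
import numpy as np,cv2
from scipy.spatial.transform import Rotation as R
from workcell import cams,readout
def ray(n,u,v):
    m=cams.camera_model(n);K=m['mtx'];k=m['k1']
    d=np.array([(u-K[0,2])/K[0,0],(v-K[1,2])/K[1,1]]);s=d.copy()
    for _ in range(20): s=d/(1+k*(s@s))
    return m['eye'],R.from_quat(m['orientation']).apply([s[0],s[1],1])
def on(n,u,v,z):
    e,d=ray(n,u,v); return e+d*(z-e[2])/d[2]
def px(n,P):
    m=cams.camera_model(n);K=m['mtx']
    c=R.from_quat(m['orientation']).inv().apply(np.asarray(P,float)-m['eye']);s=c[...,:2]/c[...,2:]
    s=s*(1+m['k1']*(s**2).sum(-1,keepdims=True)); return s*[K[0,0],K[1,1]]+[K[0,2],K[1,2]]
E
python3 - <<'E'
import cv2
from h import *
t=cv2.imread('pics/top0.png');s=cv2.imread('pics/scene0.png')
cv2.imwrite('pics/tc.png',cv2.resize(t[180:320,190:390],None,fx=4,fy=4,interpolation=cv2.INTER_CUBIC))
cv2.imwrite('pics/sc.png',cv2.resize(s[210:330,225:475],None,fx=3.2,fy=3.2,interpolation=cv2.INTER_CUBIC))
for q in [((226,204),.1),((372,210),.022),((252,217),.052),((274,268),.052),((241,267),.052),((302,283),.052),((281,301),.052),((207,279),.062)]: print(q,on('top',*q[0],q[1]).round(3))
E
```

```text
((226, 204), 0.1) [0.66  0.169 0.1  ]
((372, 210), 0.022) [ 0.622 -0.199  0.022]
((252, 217), 0.052) [0.632 0.114 0.052]
((274, 268), 0.052) [0.495 0.071 0.052]
((241, 267), 0.052) [0.507 0.153 0.052]
((302, 283), 0.052) [0.449 0.006 0.052]
((281, 301), 0.052) [0.411 0.062 0.052]
((207, 279), 0.062) [0.485 0.237 0.062]
```

View pics/tc.png

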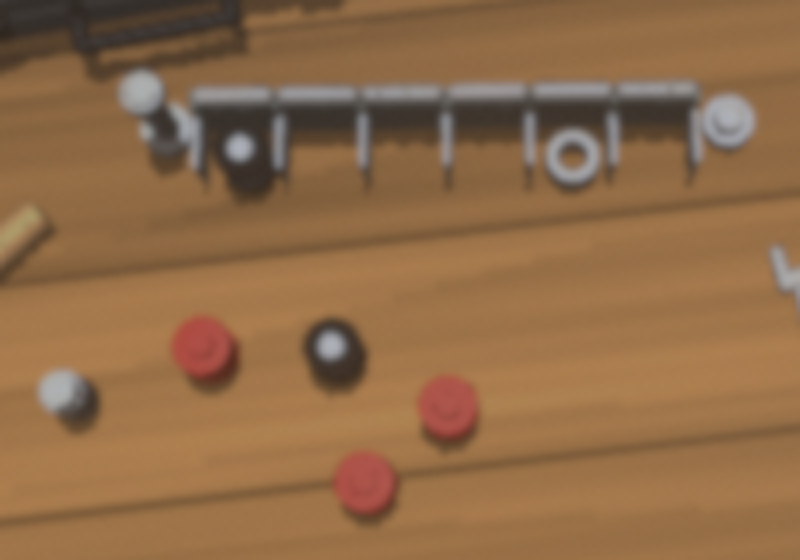

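View pics/sc.png

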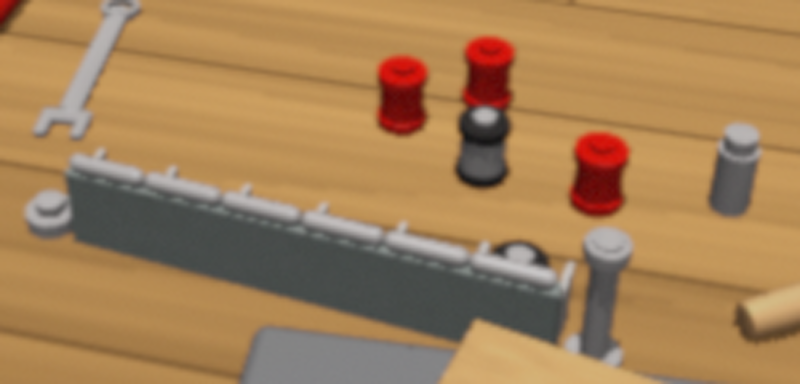

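The choice is confirmed: a steel spool with black flanges at crop (333,347), i.e. top (273,267). Gap a at crop (245,155) holds the spare and the ring is in gap e, so the post is at +y and the third gap is c. Next I measure the rail, ends and bush precisely.

```bash
python3 - <<'E'
import cv2
from h import *
t=cv2.imread('pics/top0.png')
hsv=cv2.cvtColor(t,cv2.COLOR_BGR2HSV)
m=((hsv[...,1]<70)&(hsv[...,2]>125)).astype(np.uint8)
m[:198]=0;m[209:]=0;m[:,:236]=0;m[:,366:]=0
ys,xs=np.nonzero(m)
print(len(xs),xs.min(),xs.max())
for c in range(236,366,6): print(c,ys[xs==c].tolist(),end=' ')
P=np.array([on('top',x,y,.069) for x,y in zip(xs,ys)])[:,:2]
c=P.mean(0);u=np.linalg.svd(P-c)[2][0];u=u*np.sign(u[1]);q=(P-c)@u
print('\nrail',c,u,'yaw',np.arctan2(-u[0],u[1]),'ext',np.percentile(q,[0,100]),'wid',np.std((P-c)@[u[1],-u[0]])*12**.5)
# dark bush
d=((hsv[...,2]<75)).astype(np.uint8);n,l,st,ce=cv2.connectedComponentsWithStats(d)
for i in range(1,n):
  if 20<st[i,4]<600 and 230<ce[i][0]<300 and 205<ce[i][1]<300: print(st[i],ce[i],on('top',*ce[i],.03))
# steel hub top
h=((hsv[...,1]<60)&(hsv[...,2]>120)).astype(np.uint8);n,l,st,ce=cv2.connectedComponentsWithStats(h)
for i in range(1,n):
  if 5<st[i,4]<600 and 190<ce[i][0]<390 and 180<ce[i][1]<300: print('hub',st[i],ce[i],on('top',*ce[i],.052))
E
```

```text
442 236 365
236 [207, 208] 242 [201, 202, 203, 204] 248 [201, 202, 203, 204] 254 [201, 202, 203, 204] 260 [202, 203, 204] 266 [201, 202, 203, 204] 272 [201, 202, 203, 204] 278 [202, 203] 284 [201, 202, 203] 290 [201, 202, 203, 204] 296 [201, 202, 203, 204] 302 [201, 202, 203] 308 [201, 202, 203] 314 [201, 202, 203] 320 [201, 202, 203] 326 [200, 201, 202, 203] 332 [200, 201, 202, 203] 338 [200, 201, 202, 203] 344 [201, 202] 350 [200, 201, 202, 203] 356 [200, 201, 202, 203] 362 [200, 201, 202] 
rail [ 0.65225536 -0.01353598] [0.10584295 0.99438286] yaw -0.1060415773993125 ext [-0.16402469  0.16337974] wid 0.011774522509147917
[227 207   7   8  32] [230.375   210.71875] [0.66198841 0.17134329 0.03      ]
[240 206  39  23 355] [255.83661972 213.94647887] [0.64545549 0.1058438  0.03      ]
[282 206  18   7 101] [290.54455446 208.55445545] [0.64933692 0.01406816 0.03      ]
[267 261  14  15  87] [274.42528736 269.44827586] [0.49415259 0.07199652 0.03      ]
hub [220 198  11  11  94] [224.77659574 202.38297872] [0.67948086 0.18037235 0.052     ]
hub [237 200 128   5 416] [301.12740385 202.2
[... 409 characters left out ...]
hub [321 209   3  12  27] [321.96296296 215.18518519] [ 0.61621183 -0.06471822  0.052     ]
hub [225 210   3   5  11] [225.90909091 212.27272727] [0.65281411 0.1795075  0.052     ]
hub [259 210   2  11  15] [259.26666667 214.06666667] [0.63801933 0.09481472 0.052     ]
hub [342 210   3  11  29] [342.93103448 214.96551724] [ 0.61048474 -0.11826807  0.052     ]
hub [326 212  14  13 112] [332.80357143 218.32142857] [ 0.60471994 -0.09132748  0.052     ]
hub [247 214   6   6  32] [249.5 216.5] [0.63453837 0.1202837  0.052     ]
hub [270 263   6   7  32] [272.28125 265.8125 ] [0.5007239  0.07476103 0.052     ]
hub [200 273  11  10  79] [204.27848101 277.03797468] [0.49250864 0.24609488 0.052     ]
```

```bash
cat >> h.py <<'E'
U=np.array([.1058,.9944]);X=np.array([.9944,-.1058]);O=np.array([.6523,-.0138])-.006*X
def w(x,y,z=0): return np.r_[O+x*X+y*U,z]
def rk(p): d=np.asarray(p)[:2]-O; return np.array([d@X,d@U])
def togo(x,y,z,yaw):  # world shift in tool axes; yaw of tool y rel. to rack y
    s=readout.read_state();r=R.from_quat(s['tcp_rot']);d=w(x,y,z)-s['ee_pos']
    a=np.arctan2(U[1],U[0])+yaw; ty=np.array([np.cos(a),np.sin(a),0]);tz=np.array([0,0,-1.]);tx=np.cross(ty,tz)
    T=R.from_matrix(np.c_[tx,ty,tz])
    print('dp',r.inv().apply(d).round(4),'twist',(r.inv()*T).as_rotvec().round(4),'d world',d.round(4),'dp after turn',T.inv().apply(d).round(4))
    print('rack xy',rk(s['ee_pos']).round(4),s['ee_pos'].round(4),'F',s['ft_force'].round(2),s['grip_width'],s['time'])
E
python3 - <<'E'
from h import *
o={}
for n in('scene','top'):
    im=cv2.imread(f'pics/{n}0.png')
    big=cv2.resize(im,None,fx=4,fy=4,interpolation=cv2.INTER_CUBIC)
    def dot(p,c):
        q=(px(n,p)*4+1.5).round().astype(int);cv2.circle(big,tuple(int(a) for a in q),3,c,-1)
    for y in(135,81,27,-27,-81,-135): dot(w(.006,y/1e3,.072),(0,0,255))
    for y in range(-162,163,54): dot(w(-.036,y/1e3,.045),(0,255,0))
    dot(w(0,.187,.1),(255,0,0));dot(w(0,-.187,.022),(255,0,0))
    if n=='top': cv2.imwrite('pics/tov.png',big[720:1200,800:1560])
    else: cv2.imwrite('pics/sov.png',big[920:1320,900:1700])
# bush by two views
s=cv2.cvtColor(cv2.imread('pics/scene0.png'),cv2.COLOR_BGR2HSV)
d=(s[...,2]<75).astype(np.uint8);n,l,st,ce=cv2.connectedComponentsWithStats(d)
for i in range(1,n):
  if 10<st[i,4] and 355<ce[i][0]<400 and 230<ce[i][1]<300: print(st[i],ce[i])
for p in [(.5007,.0748,.052),(.494,.072,.026)]: print(px('scene',p),px('top',p),rk(p))
togo(.006,.135,.12,0)
E
```

```text
[369 245  15  13 121] [375.53719008 251.52066116]
[368 261  15   7  50] [374.64 264.88]
[375.10957443 246.36767848] [272.26671765 265.82369045] [-0.15412477  0.07206456]
[373.80009711 253.66464862] [274.57004856 269.71735674] [-0.16049101  0.06857138]
dp [-0.5878 -0.2873  0.102 ] twist [-0.0019 -0.0006 -0.2358] d world [ 0.4575 -0.4678 -0.1017] dp after turn [-0.5044 -0.4168  0.1017]
rack xy [-0.4984  0.5518] [0.2091 0.5883 0.2217] F [-0.27 -0.86 -0.32] 0.08645590450257366 0.1
```

View pics/tov.png

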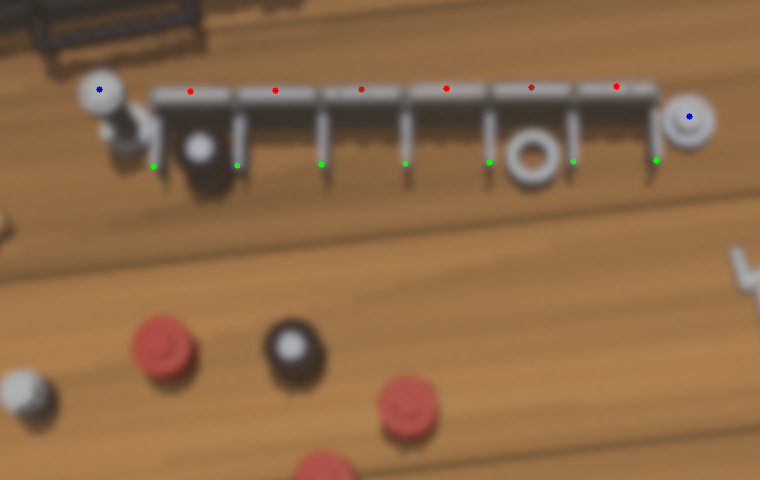

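View pics/sov.png

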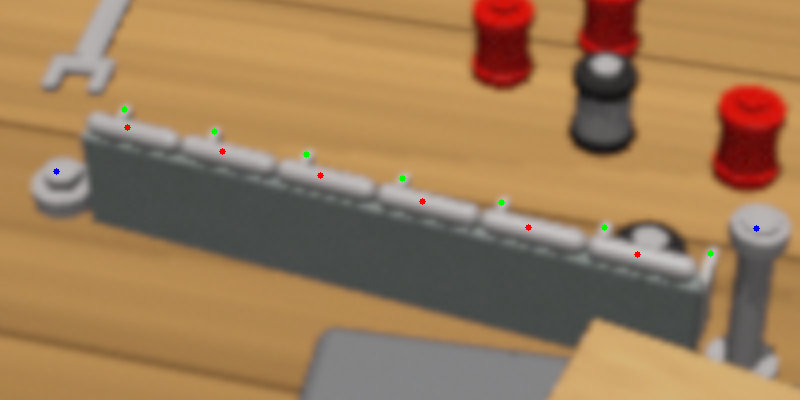

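Both overlays agree with the model: bead dots sit on the beads and divider tips on the tips within about 1 px, and the post matches. The bush is at rack (-154, 72) mm. First I go above bead a with the fingers closed.

Emit:
carry_out(dp=[[0, 0, 0], [0, 0, 0], [-0.04, -0.033, 0], [-0.04, -0.033, 0], [-0.04, -0.033, 0], [-0.04, -0.033, 0], [-0.04, -0.033, 0], [-0.04, -0.033, 0], [-0.04, -0.033, 0], [-0.04, -0.033, 0]], twist=[[0, 0, -0.118], [0, 0, -0.118], [0, 0, 0], [0, 0, 0], [0, 0, 0], [0, 0, 0], [0, 0, 0], [0, 0, 0], [0, 0, 0], [0, 0, 0]], grip=0)

```text
time: 1.35
ee_pos: [0.5005, 0.2911, 0.2222]
tcp_rot: [0.053, 0.999, -0.0, -0.0]
ft_force: [-0.3, 0.4, -0.1]
grip_width: 0.0016
```

```bash
python3 - <<'E'
from h import *
togo(.006,.135,.09,0)
E
```

```text
dp [-0.1832 -0.1521  0.1321] twist [-0.0002 -0.0007  0.0001] d world [ 0.166  -0.1707 -0.1322] dp after turn [-0.1832 -0.1522  0.1322]
rack xy [-0.1772  0.2872] [0.5005 0.2911 0.2222] F [-0.32  0.38 -0.15] 0.001631823219270553 1.35
```

Emit:
carry_out(dp=[[-0.037, -0.03, 0], [-0.037, -0.03, 0], [-0.037, -0.03, 0], [-0.036, -0.031, 0], [-0.036, -0.031, 0], [0, 0, 0.03], [0, 0, 0.03], [0, 0, 0.03], [0, 0, 0.03], [0, 0, 0]], twist=[[0, 0, 0], [0, 0, 0], [0, 0, 0], [0, 0, 0], [0, 0, 0], [0, 0, 0], [0, 0, 0], [0, 0, 0], [0, 0, 0], [0, 0, 0]])

```text
time: 2.6
ee_pos: [0.663, 0.1219, 0.0993]
tcp_rot: [0.053, 0.999, -0.0, -0.004]
ft_force: [-0.5, -0.1, 0.2]
grip_width: 0.0006
```

```bash
python3 - <<'E'
from h import *
for n in('scene','top'):
    im=cams.capture(n)[:,:,::-1]
    a=im[190:340,340:480] if n=='scene' else im[150:260,190:330]
    cv2.imwrite(f'pics/{n}1.png',cv2.resize(a,None,fx=4,fy=4,interpolation=cv2.INTER_CUBIC))
togo(.006,.135,.072,0)
E
```

```text
dp [-0.0008 -0.0016  0.0308] twist [-0.     -0.      0.0003] d world [ 0.0007 -0.0017 -0.0308] dp after turn [-0.0008 -0.0016  0.0308]
rack xy [0.0052 0.1366] [0.6659 0.1221 0.1028] F [ 1.79 -0.02 -0.6 ] 0.00045507592607070356 2.7
```

View pics/scene1.png

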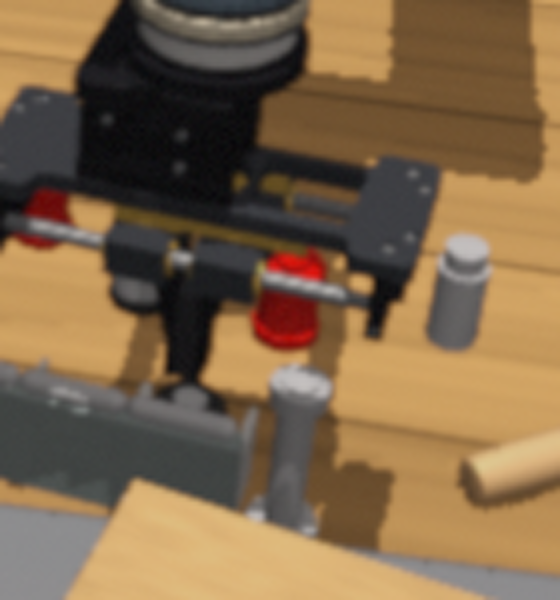

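The picture shows the closed fingertips at crop (190,365), above bead a. The post head at crop (300,385) is clear of the body. Lowering gently.

Emit:
carry_out(dp=[[-0.001, -0.002, 0.01], [0, 0, 0.01], [0, 0, 0.007], [0, 0, 0], [0, 0, 0.001], [0, 0, 0.001], [0, 0, 0.001], [0, 0, 0]], twist=[[0, 0, 0], [0, 0, 0], [0, 0, 0], [0, 0, 0], [0, 0, 0], [0, 0, 0], [0, 0, 0], [0, 0, 0]])

```text
time: 3.7
ee_pos: [0.6665, 0.12, 0.0726]
tcp_rot: [0.053, 0.999, -0.0, 0.0]
ft_force: [-0.3, 0.1, -0.3]
grip_width: 0.0005
```

Emit:
carry_out(dp=[[0, 0, 0.001], [0, 0, 0.001], [0, 0, 0]], twist=[[0, 0, 0], [0, 0, 0], [0, 0, 0]])

```text
time: 4.08
ee_pos: [0.6666, 0.12, 0.0722]
tcp_rot: [0.053, 0.999, -0.0, 0.0]
ft_force: [-2.2, 0.3, 8.5]
grip_width: 0.0004
```

In contact on bead a at 8.5 N, z = 72 mm as expected. Sliding to bead b.

Emit:
carry_out(dp=[[0, -0.011, 0], [0, -0.011, 0], [0, -0.011, 0], [0, -0.011, 0], [0, -0.01, 0], [0, 0, 0]], twist=[[0, 0, 0], [0, 0, 0], [0, 0, 0], [0, 0, 0], [0, 0, 0], [0, 0, 0]])

```text
time: 4.82
ee_pos: [0.6623, 0.0659, 0.0722]
tcp_rot: [0.053, 0.999, 0.0, 0.002]
ft_force: [0.7, 1.7, 7.3]
grip_width: 0.0001
```

```bash
python3 - <<'E'
from h import *
togo(.006,.029,.072,0)
E
```

```text
dp [ 0.0015 -0.0513  0.0001] twist [ 0.001   0.0037 -0.0009] d world [-0.0069 -0.0509 -0.0002] dp after turn [ 0.0015 -0.0513  0.0002]
rack xy [0.0075 0.0803] [0.6623 0.0659 0.0722] F [0.68 1.69 7.32] 8.742143247558108e-05 4.825
```

Emit:
carry_out(dp=[[0, -0.01, 0], [0, -0.01, 0], [0, -0.01, 0], [0.001, -0.01, 0], [0, -0.01, 0], [0, 0, 0]], twist=[[0, 0, 0], [0, 0, 0], [0, 0, 0], [0, 0, 0], [0, 0, 0], [0, 0, 0]])

```text
time: 5.58
ee_pos: [0.656, 0.0163, 0.0722]
tcp_rot: [0.053, 0.999, 0.0, 0.002]
ft_force: [0.1, 2.8, 8.6]
grip_width: 0.0004
```

Bead c is touched (8.6 N at y = 30 mm) and the fingertip stopped there. Lifting straight up and setting a 16 mm slot for the push.

Emit:
carry_out(dp=[[0, 0, -0.02], [0, 0, -0.03], [0, 0, -0.03], [0, 0, 0]], twist=[[0, 0, 0], [0, 0, 0], [0, 0, 0], [0, 0, 0]], grip=0.016)

```text
time: 6.08
ee_pos: [0.6562, 0.0159, 0.1537]
tcp_rot: [0.053, 0.999, -0.001, 0.003]
ft_force: [0.9, -0.5, 0.3]
grip_width: 0.0157
```

```bash
python3 - <<'E'
from h import *
for p in [(.5007,.0748),(.507,.153),(.449,.006),(.411,.062),(.485,.237)]: print(rk(p).round(3))
togo(-.194,.095,.15,-.52)
E
```

```text
[-0.154  0.072]
[-0.156  0.15 ]
[-0.198 -0.002]
[-0.242  0.05 ]
[-0.187  0.232]
dp [0.2008 0.0651 0.0025] twist [0.0006 0.006  0.5203] d world [-0.1928  0.0859 -0.0037] dp after turn [ 0.2066 -0.0433  0.0037]
rack xy [0.0068 0.0299] [0.6562 0.0159 0.1537] F [ 0.91 -0.51  0.28] 0.015689391872470003 6.075
```

Emit:
carry_out(dp=[[0.04, 0.013, 0], [0.04, 0.013, 0], [0.04, 0.013, 0], [0.04, 0.013, 0], [0.041, 0.013, 0], [0, 0, 0], [0, 0, 0], [0, 0, 0], [0, 0, 0]], twist=[[0, 0, 0], [0, 0, 0], [0, 0, 0], [0, 0, 0], [0, 0, 0], [0, 0, 0.17], [0, 0, 0.17], [0, 0, 0.18], [0, 0, 0]])

```text
time: 7.2
ee_pos: [0.4606, 0.1023, 0.1499]
tcp_rot: [0.307, 0.952, -0.0, -0.001]
ft_force: [-1.3, -0.5, 0.1]
grip_width: 0.0162
```

```bash
python3 - <<'E'
from h import *
togo(-.194,.095,.012,-.52)
im=cams.capture('scene')[:,:,::-1]
cv2.imwrite('pics/scene2.png',cv2.resize(im[160:330,270:480],None,fx=3.5,fy=3.5,interpolation=cv2.INTER_CUBIC))
E
```

```text
dp [-0.0028  0.0015  0.1379] twist [-0.0015 -0.0015  0.0025] d world [ 0.0029 -0.0005 -0.1379] dp after turn [-0.0026  0.0013  0.1379]
rack xy [-0.1969  0.0952] [0.4606 0.1023 0.1499] F [-1.27 -0.47  0.07] 0.01621672442382087 7.2
```

View pics/scene2.png

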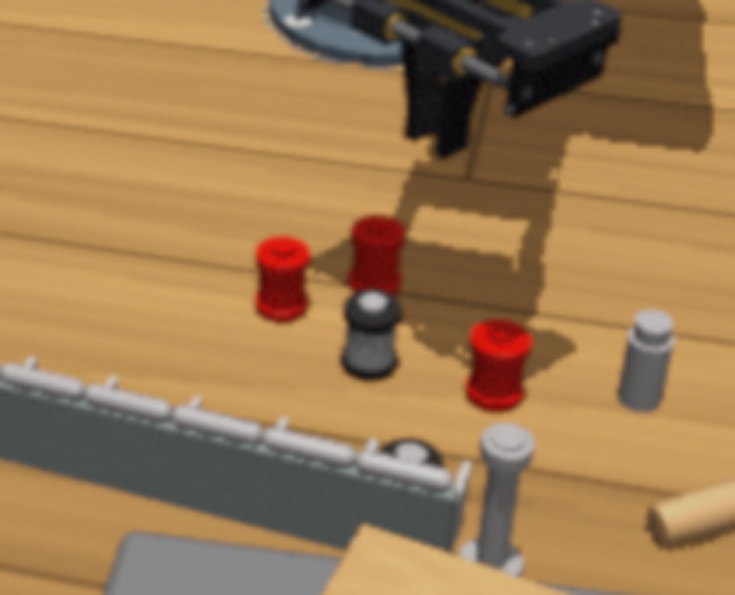

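The fingers (crop 440,130) are up and behind the bush (370,330); the red look-alikes at (375,250), (283,275) and (497,365) are clear of the descent point. Going down.

Emit:
carry_out(dp=[[-0.002, 0.001, 0.03], [0, 0, 0.03], [0, 0, 0.03], [0, 0, 0.025], [0, 0, 0.015], [0, 0, 0.008], [0, 0, 0]], twist=[[0, 0, 0], [0, 0, 0], [0, 0, 0], [0, 0, 0], [0, 0, 0], [0, 0, 0], [0, 0, 0]])

```text
time: 8.12
ee_pos: [0.4637, 0.1021, 0.0124]
tcp_rot: [0.308, 0.952, -0.0, -0.0]
ft_force: [0.2, 0.3, -0.1]
grip_width: 0.016
```

```bash
python3 - <<'E'
from h import *
b=np.array([-.072,.027]);d=np.array([np.cos(.52),-np.sin(.52)])
print(b-.0267*d)
togo(*(b-.0267*d),.012,-.52)
for n in('scene','top'):
  im=cams.capture(n)[:,:,::-1]
  a=im[160:330,270:480] if n=='scene' else im[180:320,190:390]
  cv2.imwrite(f'pics/{n}3.png',cv2.resize(a,None,fx=3.5,fy=3.5,interpolation=cv2.INTER_CUBIC))
E
```

```text
[-0.09517077  0.0402667 ]
dp [-0.113   0.0012  0.0004] twist [-0.0003 -0.0003  0.0008] d world [ 0.0923 -0.0652 -0.0004] dp after turn [-0.113   0.0013  0.0004]
rack xy [-0.1938  0.0953] [0.4637 0.1021 0.0124] F [ 0.24  0.31 -0.09] 0.016000609138324014 8.125
```

View pics/scene3.png

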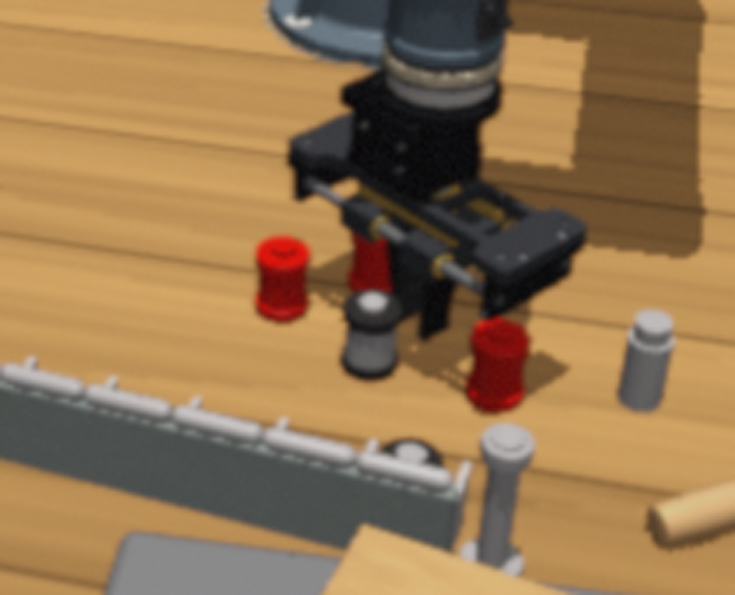

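The fingers stand just behind the bush with nothing disturbed. First part of the diagonal push.

Emit:
carry_out(dp=[[-0.006, 0, 0], [-0.006, 0, 0], [-0.006, 0, 0], [-0.006, 0, 0], [-0.006, 0, 0], [-0.006, 0, 0], [-0.008, 0, 0], [-0.008, 0, 0], [-0.008, 0, 0], [0, 0, 0]], twist=[[0, 0, 0], [0, 0, 0], [0, 0, 0], [0, 0, 0], [0, 0, 0], [0, 0, 0], [0, 0, 0], [0, 0, 0], [0, 0, 0], [0, 0, 0]])

```text
time: 9.48
ee_pos: [0.5143, 0.0662, 0.0125]
tcp_rot: [0.308, 0.951, 0.0, 0.002]
ft_force: [-0.3, -0.5, 0.1]
grip_width: 0.016
```

```bash
cat >> h.py <<'E'
def look(i):
  for n in('scene','top'):
    im=cams.capture(n)[:,:,::-1]
    a=im[160:330,270:480] if n=='scene' else im[180:320,190:390]
    cv2.imwrite(f'pics/{n}{i}.png',cv2.resize(a,None,fx=3.5,fy=3.5,interpolation=cv2.INTER_CUBIC))
  a=cv2.imread(f'pics/scene{i}.png')
  b=cv2.imread(f'pics/top{i}.png')
  return a,b
E
python3 - <<'E'
from h import *
look(4)
togo(-.0952,.0403,.012,-.52)
E
```

```text
dp [-0.0517  0.0009  0.0005] twist [ 0.0009  0.0019 -0.    ] d world [ 0.0425 -0.0296 -0.0004] dp after turn [-0.0517  0.0009  0.0004]
rack xy [-0.1406  0.0652] [0.5135 0.0665 0.0124] F [-0.61  0.94 -0.88] 0.016267074545188553 9.575
```

View pics/scene4.png

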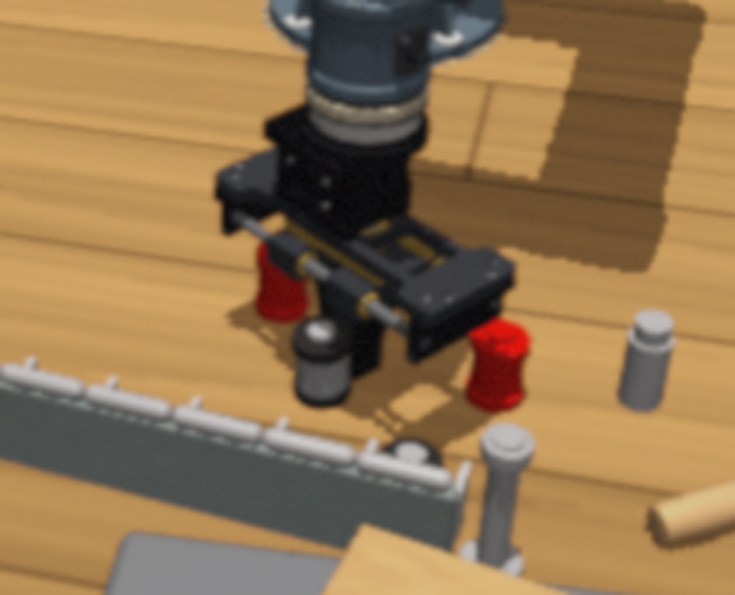

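View pics/top4.png

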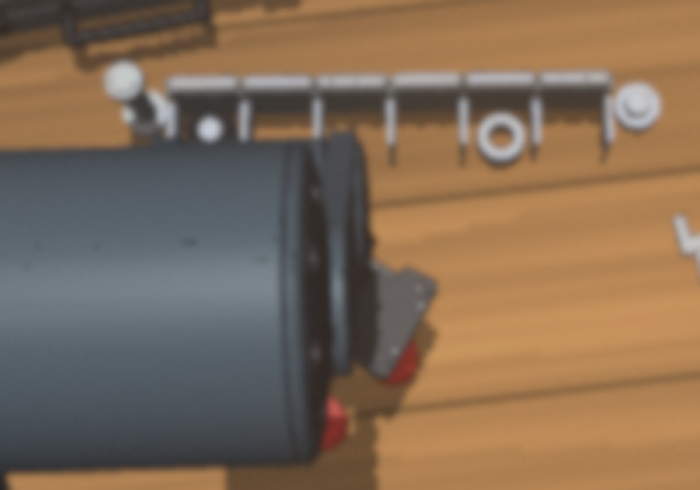

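The scene view shows the bush upright against the fingers, hub at crop (321,330). The top view is hidden by the arm. Measuring from the hub.

```bash
python3 - <<'E'
from h import *
for c in [(321,330)]:
    p=on('scene',270+c[0]/3.5-.4,160+c[1]/3.5-.4,.052); print(p,rk(p))
t=rk(readout.read_state()['ee_pos']);print(t+.0267*np.array([np.cos(.52),-np.sin(.52)]))
E
```

```text
[0.53460152 0.05085076 0.052     ] [-0.11787927  0.05183622]
[-0.1173808   0.05193964]
```

The hub agrees with the expected nested position within 0.5 mm. Continuing.

Emit:
carry_out(dp=[[-0.006, 0, 0], [-0.007, 0, 0], [-0.007, 0, 0], [-0.007, 0, 0], [-0.007, 0, 0], [-0.007, 0, 0], [-0.006, 0, 0], [-0.003, 0, 0], [0, 0, 0]], twist=[[0, 0, 0], [0, 0, 0], [0, 0, 0], [0, 0, 0], [0, 0, 0], [0, 0, 0], [0, 0, 0], [0, 0, 0], [0, 0, 0]])

```text
time: 10.7
ee_pos: [0.5535, 0.0374, 0.0125]
tcp_rot: [0.308, 0.951, 0.0, 0.001]
ft_force: [-0.6, 1.7, 1.1]
grip_width: 0.016
```

```bash
python3 - <<'E'
from h import *
im=cams.capture('scene')[:,:,::-1]
cv2.imwrite('pics/scene5.png',cv2.resize(im[200:320,280:420],None,fx=5,fy=5,interpolation=cv2.INTER_CUBIC))
t=rk(readout.read_state()['ee_pos']);print(t,t+.0267*np.array([np.cos(.52),-np.sin(.52)]))
E
```

```text
[-0.09780629  0.04051969] [-0.07463551  0.02725299]
```

View pics/scene5.png

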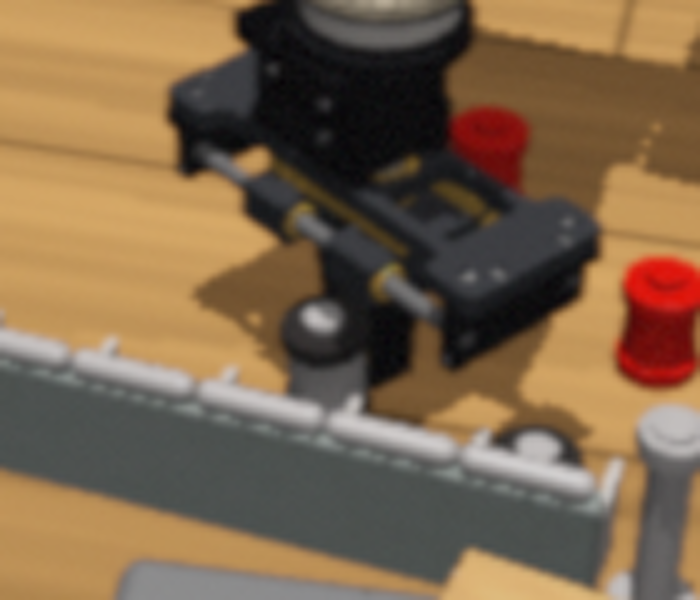

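The bush is upright, hub at crop (321,319), in line with the third bead from the post at (262,400). I back off and square up to the rack.

Emit:
carry_out(dp=[[0.012, 0, 0], [0.013, 0, 0], [0, 0, 0], [0, 0, 0], [0, 0, 0], [0, 0, 0]], twist=[[0, 0, 0], [0, 0, 0], [0, 0, -0.17], [0, 0, -0.17], [0, 0, -0.18], [0, 0, 0]])

```text
time: 11.5
ee_pos: [0.532, 0.0529, 0.0126]
tcp_rot: [0.054, 0.999, -0.0, -0.0]
ft_force: [-0.9, -0.8, 0.3]
grip_width: 0.016
```

```bash
python3 - <<'E'
from h import *
p=on('scene',343.8,263.4,.052);print(rk(p))
q=rk(p)
togo(-.12,.0275,.012,0)
im=cams.capture('scene')[:,:,::-1]
cv2.imwrite('pics/scene6.png',cv2.resize(im[200:320,280:420],None,fx=5,fy=5,interpolation=cv2.INTER_CUBIC))
E
```

```text
[-0.07405377  0.02728524]
dp [-0.0007 -0.0261  0.0006] twist [-0.     -0.0001 -0.0013] d world [-0.0021 -0.026  -0.0006] dp after turn [-0.0007 -0.0261  0.0006]
rack xy [-0.1207  0.0536] [0.532  0.0529 0.0126] F [-0.89 -0.79  0.28] 0.015984109083056173 11.5
```

View pics/scene6.png

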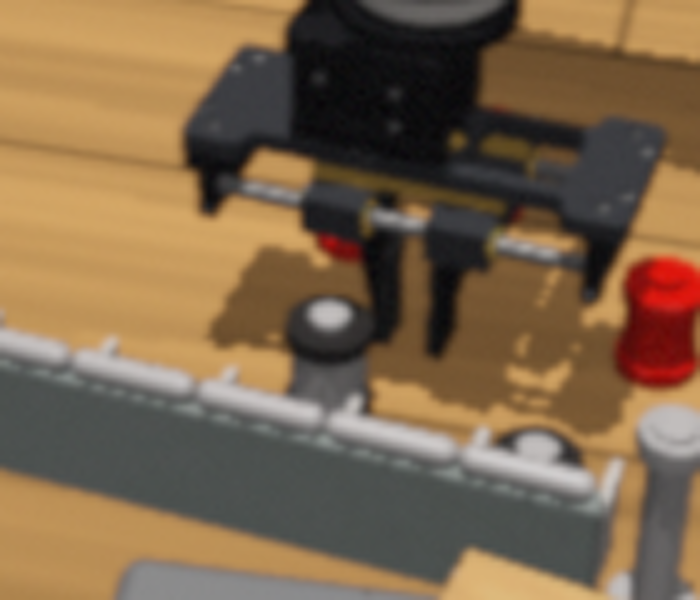

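```bash
python3 - <<'E'
from h import *
for c in [(329,314)]:
    p=on('scene',280+c[0]/5-.4,200+c[1]/5-.4,.052); print(rk(p))
E
```

```text
[-0.07837688  0.02933211]
```

Emit:
carry_out(dp=[[0, -0.013, 0], [0, -0.013, 0], [0, 0, 0]], twist=[[0, 0, 0], [0, 0, 0], [0, 0, 0]])

```text
time: 11.92
ee_pos: [0.5299, 0.025, 0.0125]
tcp_rot: [0.054, 0.999, -0.0, 0.0]
ft_force: [-0.6, -0.3, -0.0]
grip_width: 0.0158
```

```bash
python3 - <<'E'
from h import *
togo(-.0457,.027,.012,0)
E
```

```text
dp [-0.0741  0.0015  0.0006] twist [-0.0001  0.0001 -0.0027] d world [ 0.0739 -0.0065 -0.0005] dp after turn [-0.0741  0.0013  0.0005]
rack xy [-0.1198  0.0257] [0.5299 0.025  0.0125] F [-0.56 -0.29 -0.04] 0.015819767667358094 11.925
```

Emit:
carry_out(dp=[[-0.005, 0.001, 0], [-0.005, 0, 0], [-0.006, 0, 0], [-0.006, 0, 0], [-0.006, 0, 0], [-0.006, 0, 0], [-0.006, 0, 0], [-0.005, 0, 0], [-0.005, 0, 0], [0, 0, 0]], twist=[[0, 0, 0], [0, 0, 0], [0, 0, 0], [0, 0, 0], [0, 0, 0], [0, 0, 0], [0, 0, 0], [0, 0, 0], [0, 0, 0], [0, 0, 0]])

```text
time: 13.18
ee_pos: [0.5809, 0.022, 0.0126]
tcp_rot: [0.053, 0.999, -0.0, 0.001]
ft_force: [-1.4, 0.3, 0.2]
grip_width: 0.0158
```

```bash
python3 - <<'E'
from h import *
togo(-.0457,.027,.012,0)
im=cams.capture('scene')[:,:,::-1]
cv2.imwrite('pics/scene7.png',cv2.resize(im[200:320,280:420],None,fx=5,fy=5,interpolation=cv2.INTER_CUBIC))
E
```

```text
dp [-0.0231 -0.001   0.0006] twist [-0.0001  0.0021  0.    ] d world [ 0.0229 -0.0035 -0.0006] dp after turn [-0.0231 -0.001   0.0006]
rack xy [-0.0688  0.028 ] [0.5809 0.022  0.0126] F [-1.39  0.31  0.18] 0.015847285444930685 13.175
```

View pics/scene7.png

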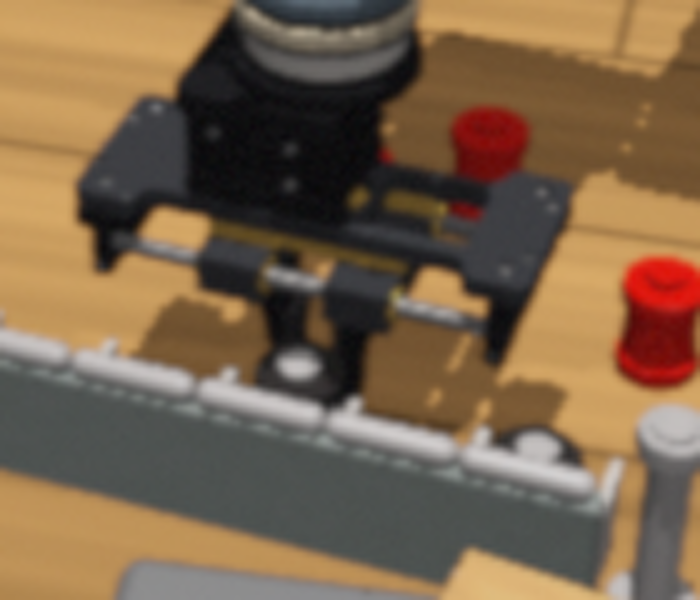

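The bush (hub at crop (297,363)) is upright and entering gap c between the divider tips at (231,372) and (352,402). Pushing it home slowly.

Emit:
carry_out(dp=[[-0.004, 0, 0], [-0.004, 0, 0], [-0.004, 0, 0], [-0.003, 0, 0], [-0.003, 0, 0], [-0.002, 0, 0], [0, 0, 0]], twist=[[0, 0, 0], [0, 0, 0], [0, 0, 0], [0, 0, 0], [0, 0, 0], [0, 0, 0], [0, 0, 0]])

```text
time: 14.1
ee_pos: [0.6, 0.02, 0.0126]
tcp_rot: [0.053, 0.999, -0.0, 0.0]
ft_force: [-2.0, -0.3, 2.1]
grip_width: 0.0163
```

```bash
python3 - <<'E'
from h import *
togo(-.0457,.027,.012,0)
im=cams.capture('scene')[:,:,::-1]
cv2.imwrite('pics/scene8.png',cv2.resize(im[200:320,280:420],None,fx=5,fy=5,interpolation=cv2.INTER_CUBIC))
E
```

```text
dp [-0.0038 -0.0011  0.0006] twist [-0.      0.0009  0.0002] d world [ 0.0037 -0.0015 -0.0006] dp after turn [-0.0038 -0.0011  0.0006]
rack xy [-0.0495  0.0281] [0.6    0.02   0.0126] F [-2.04 -0.28  2.15] 0.016326571311572093 14.1
```

View pics/scene8.png

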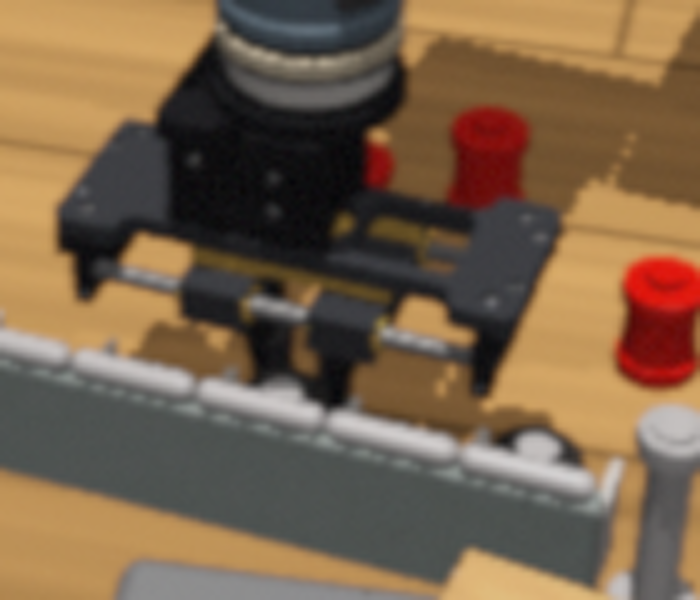

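Not against the board yet (force ~2 N). I creep until the force rises.

Emit:
carry_out(dp=[[-0.002, 0, 0], [-0.001, 0, 0], [-0.001, 0, 0], [0, 0, 0]], twist=[[0, 0, 0], [0, 0, 0], [0, 0, 0], [0, 0, 0]])

```text
time: 14.65
ee_pos: [0.6014, 0.02, 0.0124]
tcp_rot: [0.053, 0.999, 0.0, -0.002]
ft_force: [-7.2, 0.3, 5.9]
grip_width: 0.0162
```

Force rose to 7 N with the TCP at rack x = -48, about 2 mm short of expected. The finger corners might be on the divider fronts instead of the bush being on the board. I back off, narrow the slot (38 mm outside) and push again centred.

Emit:
carry_out(dp=[[0.01, -0.001, 0], [0.01, 0, 0], [0, 0, 0], [-0.005, 0, 0], [-0.005, 0, 0], [-0.004, 0, 0], [-0.001, 0, 0], [0, 0, 0]], twist=[[0, 0, 0], [0, 0, 0], [0, 0, 0], [0, 0, 0], [0, 0, 0], [0, 0, 0], [0, 0, 0], [0, 0, 0]], grip=0.008)

```text
time: 15.65
ee_pos: [0.5977, 0.0194, 0.0124]
tcp_rot: [0.053, 0.999, 0.0, -0.001]
ft_force: [-2.7, 0.8, 1.7]
grip_width: 0.0078
```

```bash
python3 - <<'E'
from h import *
togo(-.0471,.027,.012,0)
E
```

```text
dp [-0.0047 -0.0003  0.0004] twist [ 0.0001 -0.0015  0.0003] d world [ 0.0046 -0.0007 -0.0004] dp after turn [-0.0047 -0.0003  0.0004]
rack xy [-0.0518  0.0273] [0.5977 0.0194 0.0124] F [-2.72  0.81  1.68] 0.007812940925733933 15.65
```

Emit:
carry_out(dp=[[-0.001, 0, 0], [-0.001, 0, 0], [-0.001, 0, 0], [0, 0, 0]], twist=[[0, 0, 0], [0, 0, 0], [0, 0, 0], [0, 0, 0]])

```text
time: 16.15
ee_pos: [0.5996, 0.0194, 0.0124]
tcp_rot: [0.053, 0.999, 0.0, -0.002]
ft_force: [-4.9, 0.9, 4.6]
grip_width: 0.0078
```

```bash
python3 - <<'E'
from h import *
togo(-.0471,.027,.012,0)
E
```

```text
dp [-0.0029 -0.0004  0.0004] twist [ 0.0002 -0.0041  0.0004] d world [ 0.0028 -0.0007 -0.0004] dp after turn [-0.0029 -0.0004  0.0004]
rack xy [-0.05    0.0274] [0.5996 0.0194 0.0124] F [-4.91  0.93  4.58] 0.007807094895033302 16.15
```

Emit:
carry_out(dp=[[-0.002, 0, 0], [-0.002, 0, 0], [-0.001, 0, 0], [0, 0, 0]], twist=[[0, 0, 0], [0, 0, 0], [0, 0, 0], [0, 0, 0]])

```text
time: 16.65
ee_pos: [0.5996, 0.0197, 0.012]
tcp_rot: [0.052, 0.999, 0.001, -0.007]
ft_force: [-12.4, 1.7, 9.1]
grip_width: 0.0077
```

```bash
python3 - <<'E'
from h import *
togo(-.0471,.027,.012,0)
print(readout.read_state()['moment'])
E
```

```text
dp [-0.0028 -0.0008 -0.0001] twist [ 0.0006 -0.0144  0.001 ] d world [ 0.0028 -0.001   0.    ] dp after turn [-0.0028 -0.0008 -0.    ]
rack xy [-0.0499  0.0278] [0.5996 0.0197 0.012 ] F [-12.39   1.7    9.13] 0.007717176576745969 16.65
[0.35459076 1.71272272 0.00568841]
```

It is a hard stop: no movement at 12 N, far above sliding friction. I back away (relieving the load first), then rise clear and look.

Emit:
carry_out(dp=[[0.004, 0, 0], [0.004, 0, 0], [0.01, 0, 0], [0.02, 0, 0], [0.02, 0, 0], [0.02, 0, 0], [0, 0, -0.04], [0, 0, -0.05], [0, 0, -0.05], [0, 0, 0]], twist=[[0, 0, 0], [0, 0, 0], [0, 0, 0], [0, 0, 0], [0, 0, 0], [0, 0, 0], [0, 0, 0], [0, 0, 0], [0, 0, 0], [0, 0, 0]])

```text
time: 17.9
ee_pos: [0.5329, 0.0259, 0.1569]
tcp_rot: [0.053, 0.999, -0.001, 0.006]
ft_force: [-0.2, -0.2, -0.0]
grip_width: 0.008
```

Emit:
carry_out(dp=[[0.03, 0.04, -0.02], [0.03, 0.045, 0], [0.03, 0.045, 0], [0.01, 0.045, 0], [0.0, 0.045, 0], [0, 0.045, 0], [0, 0.045, 0], [0, 0, 0]], twist=[[0, 0, 0], [0, 0, 0], [0, 0, 0], [0, 0, 0], [0, 0, 0], [0, 0, 0], [0, 0, 0], [0, 0, 0]])

```text
time: 18.9
ee_pos: [0.4625, 0.3482, 0.1715]
tcp_rot: [0.051, 0.999, 0.001, 0.001]
ft_force: [-0.3, -0.3, -0.4]
grip_width: 0.008
```

```bash
python3 - <<'E'
from h import *
im=cams.capture('scene')[:,:,::-1];cv2.imwrite('pics/scene_f.png',im)
t=cams.capture('top')[:,:,::-1];cv2.imwrite('pics/top_f.png',t)
a=cv2.resize(t[180:320,190:390],None,fx=4,fy=4,interpolation=cv2.INTER_CUBIC);cv2.imwrite('pics/top9.png',a)
cv2.imwrite('pics/scene9.png',cv2.resize(im[200:320,280:420],None,fx=5,fy=5,interpolation=cv2.INTER_CUBIC))
hsv=cv2.cvtColor(t,cv2.COLOR_BGR2HSV)
h=((hsv[...,1]<60)&(hsv[...,2]>120)).astype(np.uint8);n,l,st,ce=cv2.connectedComponentsWithStats(h)
for i in range(1,n):
  if 5<st[i,4]<600 and 190<ce[i][0]<390 and 180<ce[i][1]<300: print(st[i],ce[i].round(1),rk(on('top',*ce[i],.052)).round(4))
print(readout.read_state()['ee_pos'],readout.read_state()['ft_force'])
E
```

```text
[220 197  11  12 100] [224.8 202.3] [0.0126 0.1958]
[232 200 133  22 524] [292.2 203.6] [0.0072 0.022 ]
[363 204  16  17 182] [370.1 210.5] [-0.0135 -0.1785]
[279 209   3  13  28] [280.2 214.9] [-0.0226  0.0526]
[300 209   3  13  33] [301.1 214.7] [-0.0227 -0.0008]
[321 209   3  12  31] [322.  214.6] [-0.0231 -0.0545]
[342 209   3  12  33] [342.9 214.6] [-0.0237 -0.1083]
[225 210   3   5  11] [225.9 212.3] [-0.0139  0.1923]
[258 210   3  11  25] [259.3 215. ] [-0.0222  0.1063]
[288 212   6   6  32] [290.5 214.5] [-0.0218  0.0263]
[326 212  14  14 123] [332.9 218.4] [-0.0333 -0.0823]
[247 214   6   6  32] [249.5 216.5] [-0.0258  0.1315]
[200 273  11  10  81] [204.4 277.1] [-0.1805  0.2413]
[0.46155253 0.34516975 0.17138034] [-0.48467867  0.52189834 -0.17805978]
```

View pics/top9.png

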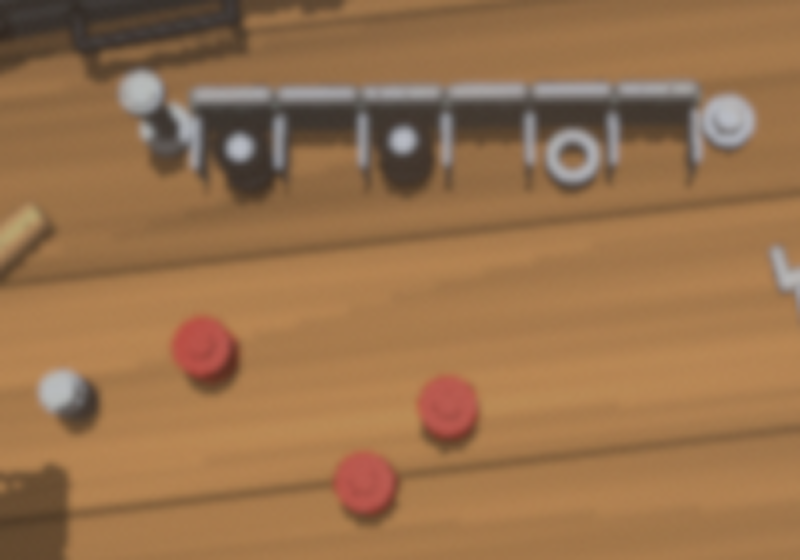

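View pics/scene9.png

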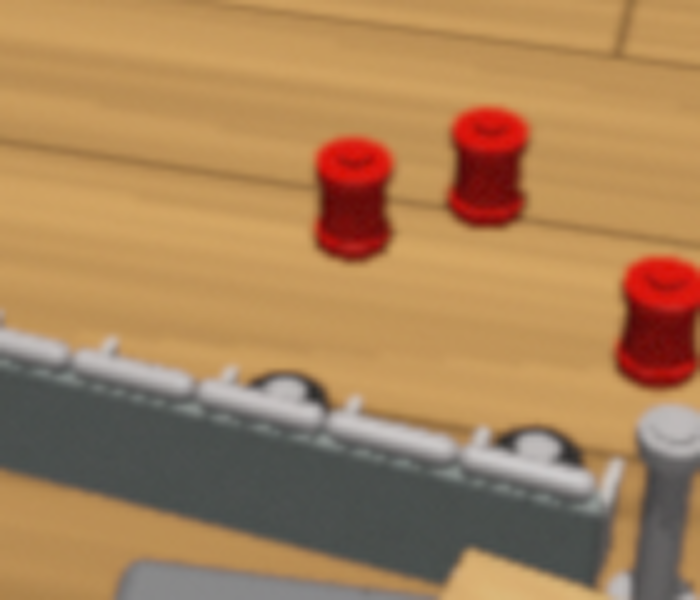

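The top view shows the bush in gap c at crop (403,140), between the dividers at (363) and (446). Its hub measures rack (-21.8, 26.3) mm, matching the stop position from the arm (-21.8). The spare, ring, socket, reds and post show the same pixels as before, and the arm is clear.

```bash
python3 - <<'E'
from workcell import bot
print(bot.hand_in())
E
```

```text
the job is handed in; nothing more can be done
None
```

I ran the closed fingertip along the rail from the post end, over beads a, b and c. I stopped at y = 30 mm on bead c and lifted off; force at the stop on each bead was 7–9 N. I then pushed the black-flanged bush in two straight pushes into gap c, until it stopped hard at 12 N. After that I backed off, rose clear and handed in.

**Last checks:**
- **Bush position:** the bush is upright in gap c. The top camera puts its hub at rack (-21.8, 26.3) mm, and the arm's stop position gives the same x.
- **Disagreement:** that is 2.8 mm short of the nominal home of -19 mm. It is inside the 6 mm limit. I put it down to my rail and board estimate and the roughly 2 mm calibration error, since the bush would not go further.
- **First contact at home:** the first push stopped early, at 7 N. I suspected the finger corners were on the dividers, so I repeated it with a narrower finger opening and it stopped at the same place.
- **Everything else:** the spare bush, ring and socket measured unmoved, and the red look-alikes look unmoved in the pictures. I did not re-measure the hammer, wrench, screwdriver or grease tin; the arm never worked near them at bench level. Wrist force was about zero with the arm clear.

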